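# Lay the clamping caul across the inlay jig

### The job

The inlaid panel in the jig is ready for clamping. Pick up the long wooden caul and set it down, without dropping it, flat across both rails of the jig on their red seat marks, square to the rails and sticking out about equally at both ends. Leave the short caul, which cannot span the rails, where it is, do not knock over or push the glue bottle, and let go.

Things in the scene. Friction and masses are not known exactly. Their poses are not given: they have to be found in the camera images.
- long_caul: the long caul: a straight bar of pale wood, 200 (its x) x 26 (y) x 22 mm (z, height), 60 to 120 g, loose, flat on the table, a small dark hole near its +x end. Origin: centre of its underside. Grip it at mid-length across the 26 mm width. Fixed near it: a black bar clamp lying along the table, 58 mm high, and at the table's left edge a clamp with an upright wooden handle, top 217 mm above the table.
- short_caul: the short caul: the same pale bar but only 85 mm long (x) x 26 x 22 mm, lying loose on the table; too short for the 104 mm gap between the rails. Origin: centre of its underside.
- jig: jig fixed to the table: ply base 150 (its x) x 116 x 12 mm with two brown rails along its y, each 20 mm wide, 112 long, centred at x = -62 and +62 mm, flat tops 44 mm above the table. A red mark 30 mm long halfway along each rail top (y = 0) is the seat: the laid caul runs along the jig's x. Between the rails a dark inlaid panel, top 28 mm above the table. Origin: centre of the base's underside.
- seat_mid (a point): the point midway between the two red marks, at the height of the rail tops: 44 mm straight above the jig's origin, same axes. The laid caul's underside is centred here.
- glue_bottle: white plastic squeeze bottle with a red nozzle cap, 47 x 56 x 169 mm, standing loose. Origin: centre of its underside.

How it is judged (in metres and radians):
At the end, for the whole second after the job is handed in: The long caul lies flat and still on both rails, its middle within 20 mm along its length and 15 mm across of the point midway between the red marks, within 10 degrees of square to the rails (x of long_caul in the frame of seat_mid between -0.02 and 0.02 m and y of long_caul in the frame of seat_mid between -0.015 and 0.015 m and z of long_caul in the frame of seat_mid between -0.004 and 0.004 m and angle between the x axis of long_caul and the x axis of jig, either way round below 0.18 rad and angle between long_caul's own z axis and vertical below 0.07 rad and contact force between long_caul and jig above 0.2 N and linear speed of long_caul below 0.02 m/s); the robot touches nothing.
It fails at once if the long caul is dropped onto the jig (falls free at more than 0.6 m/s, a drop of about 20 mm) (horizontal distance between long_caul and seat_mid below 0.1 m and contact force between long_caul and the fingers below 0.05 N and linear speed of long_caul above 0.6 m/s).
It fails at once if the short caul is moved more than 30 mm (distance of short_caul from where it was at the start of the episode above 0.03 m).
It fails at once if the glue bottle is pushed more than 30 mm or knocked over (distance of glue_bottle from where it was at the start of the episode above 0.03 m or angle between glue_bottle's own z axis and vertical above 0.4 rad).
It also fails if it takes over 35 s, if anything falls off the work surface, if the arm or the gripper's body presses on something with over 40 N, if the wrist force passes 120 N, or if a joint passes its speed limit or range.

### The arm

A 7-joint arm with a two-finger parallel gripper is mounted at the origin on a cart in front of the work surface, level with it; the furniture and walls round the work are solid. World frame = base frame: x ahead of the robot, y to its left, z up, the work surface at z = 0. Lengths are in m, angles in degrees, forces in N, time in s.
With the tool pointing down it reaches from about 0.425 to 0.875 m from the base axis. Payload 4.7 kg.
Tool frame: the origin (TCP) lies at the very end of the fingers, on their centre line; the grasp point (between the pads) lies 19 mm behind it; z points along the fingers, y is the line along which they close (so a half turn about z gives the same grasp; the last joint's range is limited). The gripper opens to 87 mm and grips with 3 to 60 N. Pads are 19 mm wide; open, the fingers measure 117 mm over their backs; the gripper's body (75 mm by 190 mm) begins 51 mm behind the grasp point.
Start: joints at [75.178, 18.392, -4.016, 83.108, 1.295, 78.541, -3.26], TCP at [0.175, -0.626, 0.223] pointing down, gripper open.
Joint ranges: [-163.93, 163.93], [-17.29, 119.83], [-79.2, 71.16], [3.27, 140.29], [-89.18, 269.18], [5.43, 117.66], [-154.24, 154.24]. Speed limits (degrees/s): [147.25, 147.25, 180, 180, 180, 180, 180].

### API

Orientations are given as [roll, pitch, yaw] about the fixed x, y, z axes, in that order (R = Rz(yaw) Ry(pitch) Rx(roll)).
In Python, from cell import get_obs, read_camera, sign_off, silhouettes gives the robot as it stands.
- The arm moves only by the tool play_rows, never from a script. Its argument "steps" is a list that holds one entry, the list of rows, each a list of 7 numbers: the shift along the tool's x, y, z in m, then the turn, a rotation vector about the tool's x, y, z in rad, then the finger opening in m, from 0 to 0.087. A call has 1 to 12 rows; each row shifts and turns the commanded pose from where the row before left it, along the tool's axes as they then stand; what a row does not reach is not made up. A row lasts 1/10 s, in which the tool goes at most 50 mm and 8.59 degrees, less where a joint would pass 70% of its speed; a pose out of reach is approached as far as the arm can. A call is refused whole if a number of a shift passes 0.05 or a number of a turn 0.15, either way. A call with a gripper value outside its range is refused whole. The fingers move at their own pace and stop on an object; "force" is the grip in N (left out, the last holds). Time passes only in rows, so rows that do not move let the fingers close. It gives the time, the measured TCP pose, the force, the opening and the grip force at its end, in the units of the state.
- get_obs(): the state, without advancing time (a new reading comes with each control period).
- read_camera(name): name is "scene" or "top" or "wrist"; returns a dict with "frame" (480x640x3 uint8, red, green, blue), "intrinsics" (3x3 intrinsics, pixels), "view" (4x4, takes a point from world to camera coordinates). Camera axes: x right, y up, looking along -z (the intrinsics and any distortion apply to the point x, -y, -z); pixel columns grow to the right and rows downward; lengths in m; the calibration is good to about 2 mm. A picture is of the moment at which its call begins. There is no depth.
- sign_off(): hands the job in; it is judged then, once.
Trained networks look in the newest picture that a camera, given by its name, has taken for a name from the list of things; names that differ only in an ending like _2 or _b are one class to them, and where a whole thing is asked for, a point or a joint stands for the part that bears it (a point fixed in the world has none). Each returns a list of dicts, best first, with "p" (0 to 1); they miss things now and then, are a little off and sometimes report something else, mostly with a low value. They report only what shows in the picture. A call takes as long as a camera call.
- silhouettes(camera, name): "pixels" (480x640 bool, what is visible of it) and "extent" ([left, top, right, bottom] in pixels, round what is visible of it).
The state is a dict: "time_s": time; "qpos": joint angles; "joint_velocities": joint speeds; "effort": joint torques, N m; "tool_pos": TCP position; "tool_rot": TCP orientation; "force": force on the tool from outside, world axes, zero at the start; "wrist_torque": the same for the moment, N m; "grip_width": finger opening in m; "grasp_force": force on a finger pad.
Only numpy, scipy, OpenCV 4.12 (cv2) and the standard library are available. Lean on these libraries where they do the work, as an engineer would, in place of code of your own. Each camera call takes 0.05 s, during which the arm holds its last target. There are 200 camera calls.

## Working session

There is one attempt and no reset: what is moved stays moved. The work goes in short steps, Python scripts to look and compute and a tool call to move; the robot and the scene stay as the last step left them, time stands still between calls to the robot, and variables do not carry over. Pictures are saved under pics/ and viewed, at most 10 in all, crops included, and the job is handed in when it is done.

Besides the shell and the picture viewer there is one more tool, called after "Call:" as name([rows], argument=value, ...), one row to a line, values as JSON. play_rows: Moves the arm, as the interface text tells. Its arguments: {"type":"object","properties":{"steps":{"type":"array","items":{"type":"array","items":{"type":"array","items":{"type":"number"}}}},"force":{"type":"number"}},"required":["steps"]}

```bash
mkdir -p pics; cat > h.py <<'E'
import numpy as np, cv2
from cell import *
def ray(c,uv):
    K=np.array(c["intrinsics"]);V=np.array(c["view"]);R=V[:3,:3];t=V[:3,3]
    d=np.linalg.inv(K)@np.array([uv[0],uv[1],1.]);d=R.T@(d*[1,-1,-1])
    return -R.T@t,d
def onz(c,uv,z):
    o,d=ray(c,uv);return o+d*(z-o[2])/d[2]
def px(c,P):
    K=np.array(c["intrinsics"]);V=np.array(c["view"]);p=V[:3,:3]@np.array(P)+V[:3,3]
    q=K@(p*[1,-1,-1]);return q[:2]/q[2]
E
python3 - <<'E'
from h import *
ims=[]
for n in("scene","top"):
    c=read_camera(n);f=c["frame"]
    cv2.imwrite(f"pics/{n}0.png",f[:,:,::-1])
    print(n,np.round(c["view"],3).tolist())
    for k,z in(("long_caul",.022),("short_caul",.022),("jig",.044),("glue_bottle",0.1)):
        for s in silhouettes(n,k)[:3]:
            m=s["pixels"].astype(np.uint8)
            if m.sum()<20: continue
            r=cv2.minAreaRect(np.argwhere(m)[:,::-1].astype(np.float32))
            b=cv2.boxPoints(r)
            print(n,k,round(s["p"],2),s["extent"],np.round(onz(c,r[0],z),3),np.round([onz(c,q,z)[:2] for q in b],3).tolist())
o=get_obs();print(o["time_s"],o["tool_pos"],o["tool_rot"],o["grip_width"])
E
```

```text
scene [[-0.523, -0.853, -0.011, 0.31], [0.496, -0.315, 0.809, -0.312], [-0.693, 0.417, 0.588, -0.5], [0.0, 0.0, 0.0, 1.0]]
scene long_caul 0.58 [266.2, 283.9, 346.7, 370.2] [0.418 0.134 0.022] [[0.522, 0.166], [0.545, 0.124], [0.328, 0.107], [0.317, 0.143]]
scene short_caul 0.8 [254.0, 226.5, 288.7, 254.4] [0.657 0.075 0.022] [[0.689, 0.106], [0.726, 0.069], [0.625, 0.046], [0.594, 0.081]]
scene jig 0.72 [365.8, 210.6, 457.6, 278.9] [ 0.473 -0.133  0.044] [[0.527, -0.046], [0.641, -0.207], [0.419, -0.22], [0.347, -0.078]]
scene glue_bottle 0.82 [178.1, 186.3, 217.8, 264.3] [0.67  0.212 0.1  ] [[0.816, 0.22], [0.832, 0.168], [0.551, 0.207], [0.547, 0.246]]
scene glue_bottle 0.2 [267.8, 282.9, 348.6, 365.6] [0.352 0.168 0.1  ] [[0.441, 0.193], [0.459, 0.158], [0.275, 0.147], [0.266, 0.176]]
top [[-0.011, -0.999, -0.036, 0.05], [0.983, -0.018, 0.18, -0.56], [-0.181, -0.033, 0.983, -0.821], [0.0, 0.0, 0.0, 1.0]]
top long_caul 0.93 [246.3, 263.4, 272.7, 386.6] [0.432 0.128 0.022] [[0.534, 0.149], [0.535, 0.119], [0.334, 0.108], [0.333, 0.137]]
top short_caul 0.87 [285.0, 159.0, 308.7, 212.3] [0.666 0.072 0.022] [[0.707, 0.096], [0.713, 0.068], [0.626, 0.048], [0.62, 0.075]]
top jig 0.62 [394.9, 228.5, 477.8, 332.1] [ 0.497 -0.154  0.044] [[0.568, -0.09], [0.578, -0.212], [0.429, -0.217], [0.419, -0.098]]
top glue_bottle 0.67 [182.6, 136.4, 229.9, 182.1] [0.685 0.208 0.1  ] [[0.706, 0.258], [0.737, 0.228], [0.665, 0.159], [0.634, 0.188]]
0.5 [ 0.17510021 -0.62595034  0.22251969] [-1.79997494e+02  1.37327015e-03  1.56320873e+01] 0.08719030668716561
```

View pics/top0.png

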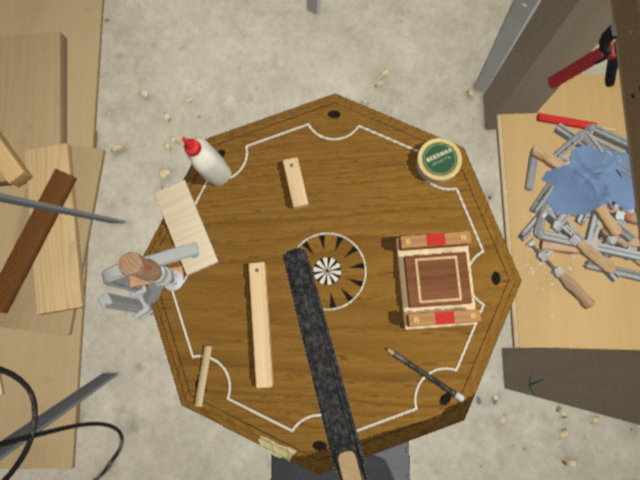

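View pics/scene0.png

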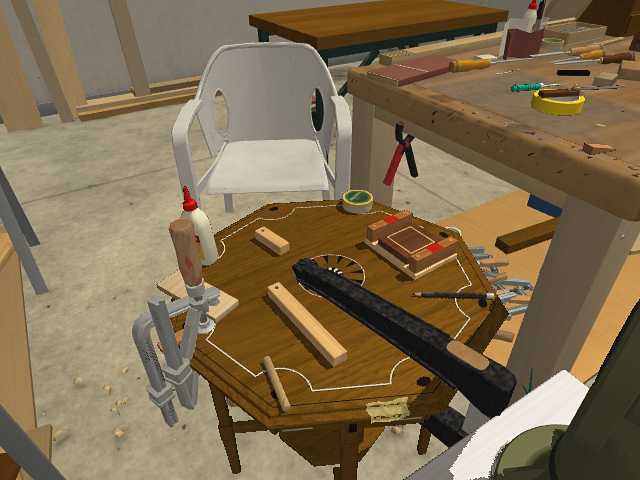

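The top view shows the long caul at about (260,325) with its hole at the far end (257,267). The short caul is at (296,183) and the jig's red marks are at (435,240) and (444,318). The black clamp runs from (297,255) to (350,470), between the caul and the jig, and the handle is at (140,265). The scene view agrees.

```bash
cat >> h.py <<'E'
def reds(c,lo,hi,z=.044,amin=15):
    f=c["frame"].astype(int);m=((f[...,0]>150)&(f[...,1]<70)&(f[...,2]<70)).astype(np.uint8)
    n,l,s,ce=cv2.connectedComponentsWithStats(m)
    return [(int(s[i,4]),ce[i].round(1),onz(c,ce[i],z).round(4)) for i in range(1,n) if s[i,4]>amin and lo[0]<=ce[i][0]<=hi[0] and lo[1]<=ce[i][1]<=hi[1]]
E
python3 - <<'E'
from h import *
c=read_camera("top")
for r in reds(c,(390,220),(490,340)):print("top",r)
for p in((128,262),(155,265)):print("handle",onz(c,p,.217).round(3))
for p in((285,253),(305,250),(320,325),(298,325),(330,395),(357,395)):print("clamp",p,onz(c,p,.058).round(3))
c=read_camera("scene")
for r in reds(c,(360,200),(460,290)):print("scene",r)
E
```

```text
top (183, array([435.4, 239.4]), array([ 0.5612, -0.1539,  0.044 ]))
top (176, array([444.4, 317.3]), array([ 0.4378, -0.1614,  0.044 ]))
handle [0.507 0.276 0.217]
handle [0.503 0.24  0.217]
clamp (285, 253) [0.541 0.086 0.058]
clamp (305, 250) [0.545 0.054 0.058]
clamp (320, 325) [0.428 0.032 0.058]
clamp (298, 325) [0.428 0.066 0.058]
clamp (330, 395) [0.324 0.018 0.058]
clamp (357, 395) [ 0.323 -0.022  0.058]
scene (74, array([390.1, 218.8]), array([ 0.5649, -0.1573,  0.044 ]))
scene (93, array([434.3, 247.4]), array([ 0.4405, -0.1646,  0.044 ]))
```

Call:
play_rows([
  [[0.045,-0.02,0,0,0,0,0.087],[0.045,-0.02,0,0,0,0,0.087],[0.045,-0.02,0,0,0,0,0.087],[0.045,-0.02,0,0,0,0,0.087],[0.045,-0.02,0,0,0,0,0.087],[0.03,-0.04,0,0,0,0.1,0.087],[0.0,-0.045,0,0,0,0.1,0.087],[0.0,-0.045,0,0,0,0,0.087]],
])

```text
time_s: 1.4
tool_pos: [0.3722, -0.3312, 0.2224]
tool_rot: [180.0, 0.0, 4.1]
force: [0.7, 0.2, 0.1]
grip_width: 0.0871
grasp_force: 0.0
```

Call:
play_rows([
  [[0.015,-0.045,0,0,0,0,0.087],[0.015,-0.045,0,0,0,0,0.087],[0.015,-0.045,0,0,0,0,0.087],[0.01,-0.045,0,0,0,0,0.087],[0.01,-0.045,0,0,0,0,0.07],[0.01,-0.045,0,0,0,0,0.06],[0.01,-0.045,0,0,0,0,0.06],[0.005,-0.045,0,0,0,0,0.06],[0,-0.045,0,0,0,0,0.06],[0,-0.045,0,0,0,0,0.06],[0,0,0,0,0,0,0.06],[0,0,0,0,0,0,0.06]],
])

```text
time_s: 2.6
tool_pos: [0.4288, 0.1229, 0.2227]
tool_rot: [179.9, -0.0, 4.3]
force: [0.6, -0.4, 0.9]
grip_width: 0.0601
grasp_force: 0.0
```

```bash
python3 - <<'E'
from h import *
o=get_obs();print(o["time_s"],o["tool_pos"],o["tool_rot"],o["grip_width"],o["qpos"])
c=read_camera("wrist");cv2.imwrite("pics/w1.png",c["frame"][:,:,::-1])
for s in silhouettes("wrist","long_caul")[:2]:
    r=cv2.minAreaRect(np.argwhere(s["pixels"])[:,::-1].astype(np.float32))
    print(s["p"],s["extent"],onz(c,r[0],.022).round(4),np.round([onz(c,q,.022)[:2] for q in cv2.boxPoints(r)],4).tolist())
E
```

```text
2.6 [0.42881753 0.1229428  0.22274642] [ 1.79944623e+02 -3.42660279e-02  4.34202323e+00] 0.06013146392706665 [ 32.04914027  -7.3143995  -47.0078364  108.93915489  -5.442513
  76.09971246 -99.074141  ]
0.56 [303.5, 109.5, 331.2, 294.7] [0.442  0.1283 0.022 ] [[0.5311, 0.1473], [0.533, 0.1224], [0.3405, 0.1068], [0.3384, 0.1351]]
```

View pics/w1.png

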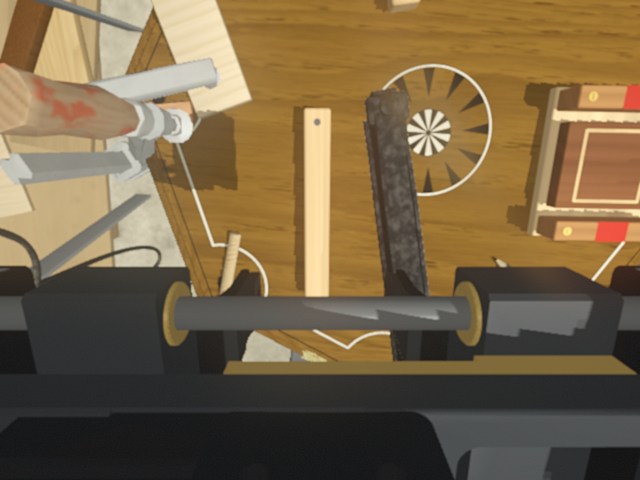

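The wrist view shows the caul from its hole end at (317,110) to where it passes under the gripper near (318,295). The clamp is clear to its right at (390,180). The centre comes out near (0.432, 0.128) with yaw about 4°.

Call:
play_rows([
  [[0.003,-0.005,0.03,0,0,0,0.05],[0,0,0.045,0,0,0,0.05],[0,0,0.045,0,0,0,0.05],[0,0,0.04,0,0,0,0.05],[0,0,0.025,0,0,0,0.05],[0,0,0.015,0,0,0,0.05],[0,0,0.01,0,0,0,0.05],[0,0,0.005,0,0,0,0.05],[0,0,0,0,0,0,0.05],[0,0,0,0,0,0,0.05]],
])

```text
time_s: 3.7
tool_pos: [0.4324, 0.1271, 0.0082]
tool_rot: [180.0, -0.1, 4.1]
force: [-0.0, 0.3, -0.6]
grip_width: 0.05
grasp_force: 0.0
```

Call:
play_rows([
  [[0,0,0.004,0,0,0,0.05],[0,0,0,0,0,0,0.03],[0,0,0,0,0,0,0.015],[0,0,0,0,0,0,0.015],[0,0,0,0,0,0,0.015],[0,0,0,0,0,0,0.015],[0,0,0,0,0,0,0.015]],
], force=25)

```text
time_s: 4.4
tool_pos: [0.4317, 0.1275, 0.0037]
tool_rot: [-180.0, -0.0, 4.2]
force: [0.1, 0.8, 1.3]
grip_width: 0.0256
grasp_force: 25.0
```

Call:
play_rows([
  [[0,0,-0.01,0,0,0,0.015],[0,0,-0.025,0,0,0,0.015],[0,0,-0.035,0,0,0,0.015],[0,0,-0.035,0,0,0,0.015],[0,0,-0.025,0,0,0,0.015],[0,0,0,0,0,0,0.015],[0,0,0,0,0,0,0.015]],
])

```text
time_s: 5.1
tool_pos: [0.4317, 0.1271, 0.1339]
tool_rot: [179.9, -0.1, 4.2]
force: [-1.4, -0.1, 0.0]
grip_width: 0.0258
grasp_force: 25.0
```

```bash
python3 - <<'E'
from h import *
o=get_obs();print(o["time_s"],o["tool_pos"],o["tool_rot"],o["grip_width"],o["force"],o["wrist_torque"])
z=o["tool_pos"][2]-.0037+.022
c=read_camera("top");cv2.imwrite("pics/t2.png",c["frame"][:,:,::-1])
for n in("top","wrist"):
  if n!="top":c=read_camera(n)
  for s in silhouettes(n,"long_caul")[:2]:
    r=cv2.minAreaRect(np.argwhere(s["pixels"])[:,::-1].astype(np.float32))
    print(n,s["p"],s["extent"],onz(c,r[0],z).round(4),np.round([onz(c,q,z)[:2] for q in cv2.boxPoints(r)],4).tolist())
cv2.imwrite("pics/w2.png",c["frame"][:,:,::-1])
E
```

```text
5.1 [0.43169205 0.12709428 0.13388265] [ 1.79939427e+02 -6.08133813e-02  4.16441005e+00] 0.025802617891164923 [-1.39328317 -0.07127065  0.04942077] [0.03551359 0.08152052 0.01333685]
top 0.88 [235.7, 250.9, 266.4, 394.7] [0.4318 0.1262 0.1522] [[0.5323, 0.1481], [0.5337, 0.1191], [0.3361, 0.1053], [0.3347, 0.1329]]
wrist 0.84 [285.2, 51.9, 359.3, 362.0] [0.4745 0.1291 0.1522] [[0.53, 0.1458], [0.5319, 0.1206], [0.4053, 0.1081], [0.403, 0.1396]]
```

View pics/w2.png

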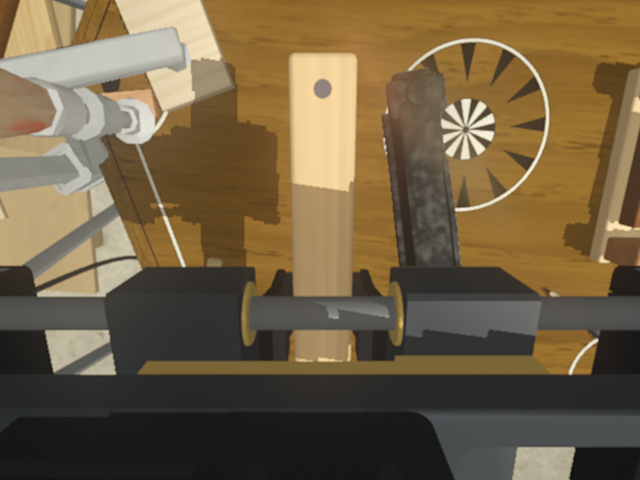

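The wrist view shows the caul held level in the pads, with its hole at (322,88), clear of the black clamp. Its centre matches the TCP to within about 1 mm.

Call:
play_rows([
  [[0.002,0.01,0,0,0,0,0.015],[0.004,0.025,0,0,0,0,0.015],[0.006,0.04,0,0,0,0.01,0.015],[0.008,0.045,0,0,0,0,0.015],[0.008,0.045,0,0,0,0,0.015],[0.008,0.045,0,0,0,0,0.015],[0.006,0.04,0,0,0,0,0.015],[0.004,0.025,0,0,0,0,0.015],[0.002,0.014,0,0,0,0,0.015],[0,0,0.02,0,0,0,0.015],[0,0,0.02,0,0,0,0.015],[0,0,0,0,0,0,0.015]],
])

```text
time_s: 6.5
tool_pos: [0.4958, -0.1567, 0.0906]
tool_rot: [-179.8, 0.3, 3.7]
force: [-0.4, 0.4, -2.6]
grip_width: 0.0258
grasp_force: 25.0
```

```bash
python3 - <<'E'
from h import *
o=get_obs();print(o["time_s"],o["tool_pos"],o["tool_rot"],o["grip_width"],o["force"],o["wrist_torque"])
z=o["tool_pos"][2]-.0037+.022
for n in("top","wrist","scene"):
  c=read_camera(n);cv2.imwrite(f"pics/{n}3.png",c["frame"][:,:,::-1])
  for s in silhouettes(n,"long_caul")[:1]:
    r=cv2.minAreaRect(np.argwhere(s["pixels"])[:,::-1].astype(np.float32))
    print(n,s["p"],s["extent"],onz(c,r[0],z).round(4),np.round([onz(c,q,z)[:2] for q in cv2.boxPoints(r)],4).tolist())
  print(reds(c,(0,0),(640,480)))
E
```

```text
6.5 [ 0.49584713 -0.1566736   0.09058064] [-179.81043169    0.32241547    3.65961566] 0.02581871233622224 [-0.41235268  0.4000921  -2.56391898] [0.01906944 0.01724725 0.01159806]
top 0.9 [427.8, 207.9, 466.7, 346.0] [ 0.495  -0.1533  0.1089] [[0.5951, -0.1289], [0.599, -0.1617], [0.3994, -0.1767], [0.3956, -0.1453]]
[(263, array([560.6, 120.6]), array([ 0.7565, -0.3687,  0.044 ])), (151, array([192.5, 144.9]), array([0.7293, 0.2418, 0.044 ]))]
wrist 0.87 [288.6, 52.9, 358.6, 359.2] [ 0.5411 -0.1554  0.1089] [[0.5984, -0.1388], [0.6, -0.1645], [0.47, -0.176], [0.4679, -0.1441]]
[]
scene 0.58 [374.6, 192.6, 461.5, 238.5] [ 0.4874 -0.1537  0.1089] [[0.581, -0.1201], [0.6237, -0.1768], [0.4039, -0.1836], [0.3782, -0.1352]]
[(116, array([189.3, 200.3]), array([0.8682, 0.1755, 0.044 ])), (27, array([389.8, 217. ]), array([ 0.5705, -0.161 ,  0.044 ])), (98, array([434.1, 247.2]), array([ 0.441 , -0.1645,  0.044 ]))]
```

View pics/wrist3.png

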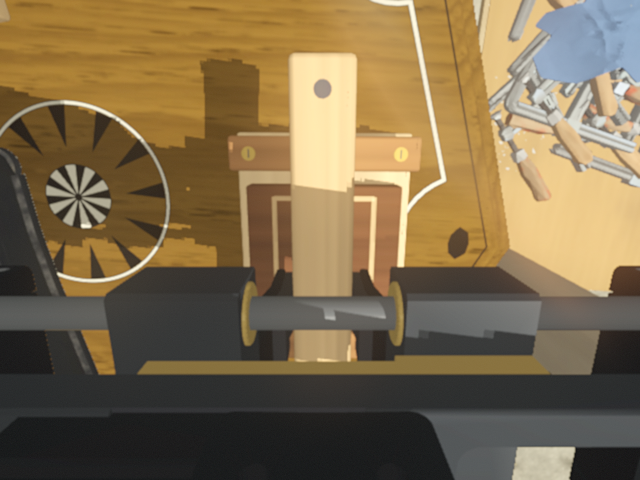

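The wrist view shows the caul centred over the jig. The far rail's screws at (248,153) and (400,153) sit evenly on both sides of it, and the mark is hidden underneath. Correcting +5 mm in x and lowering.

Call:
play_rows([
  [[0.003,0.001,0.01,0,0,0,0.015],[0.002,0.001,0.01,0,0,0,0.015],[0,0,0.01,0,0,0,0.015],[0,0,0.006,0,0,0,0.015],[0,0,0.003,0,0,0,0.015],[0,0,0,0,0,0,0.015],[0,0,0,0,0,0,0.015],[0,0,0,0,0,0,0.015]],
])

```text
time_s: 7.6
tool_pos: [0.5038, -0.1597, 0.055]
tool_rot: [180.0, -0.0, 3.6]
force: [-0.4, 0.3, -0.2]
grip_width: 0.0257
grasp_force: 25.0
```

Call:
play_rows([
  [[-0.002,0,0.002,0,0,0,0.015],[0,0,0.002,0,0,0,0.015],[0,0,0.001,0,0,0,0.015],[0,0,0.001,0,0,0,0.015],[0,0,0.001,0,0,0,0.015],[0,0,0,0,0,0,0.015],[0,0,0,0,0,0,0.015],[0,0,0,0,0,0,0.015]],
])

```text
time_s: 8.4
tool_pos: [0.5016, -0.1598, 0.0477]
tool_rot: [180.0, -0.0, 3.6]
force: [-0.9, -0.4, 1.7]
grip_width: 0.0257
grasp_force: 25.0
```

Call:
play_rows([
  [[0,0,0.001,0,0,0,0.015],[0,0,0,0,0,0,0.015],[0,0,0,0,0,0,0.015]],
])

```text
time_s: 8.7
tool_pos: [0.5016, -0.1598, 0.0476]
tool_rot: [180.0, 0.0, 3.6]
force: [-4.3, 0.9, 9.7]
grip_width: 0.0262
grasp_force: 25.0
```

```bash
python3 - <<'E'
from h import *
o=get_obs();print(o["time_s"],o["tool_pos"],o["tool_rot"],o["force"],o["wrist_torque"])
c=read_camera("scene");f=c["frame"][180:290,340:490,::-1]
cv2.imwrite("pics/s4.png",cv2.resize(f,None,fx=5,fy=5,interpolation=2))
E
```

```text
8.7 [ 0.50155077 -0.15977287  0.04762862] [1.79967168e+02 2.32925223e-02 3.59728389e+00] [-4.25075227  0.89072869  9.71387088] [ 0.32220739  0.8755264  -0.00332477]
```

View pics/s4.png

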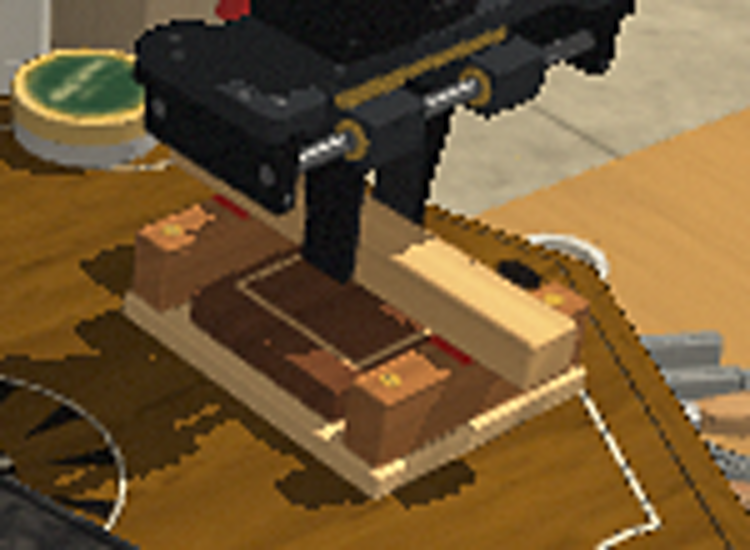

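The crop shows the caul resting on both rails over the red marks at (230,205) and (450,350), and 10 N of contact force confirms it is seated. Releasing.

Call:
play_rows([
  [[0,0,-0.001,0,0,0,0.026],[0,0,0,0,0,0,0.035],[0,0,0,0,0,0,0.05],[0,0,0,0,0,0,0.05],[0,0,0,0,0,0,0.05],[0,0,-0.01,0,0,0,0.05],[0,0,-0.03,0,0,0,0.05],[0,0,-0.04,0,0,0,0.05],[0,0,-0.04,0,0,0,0.05],[-0.02,0.04,0,0,0,0,0.05],[-0.02,0.045,0,0,0,0,0.05],[-0.02,0.045,0,0,0,0,0.05]],
])

```text
time_s: 9.95
tool_pos: [0.4497, -0.2946, 0.1692]
tool_rot: [179.9, -0.1, 3.7]
force: [0.8, -0.8, -0.2]
grip_width: 0.0501
grasp_force: 0.0
```

Call:
play_rows([
  [[0,0.045,0,0,0,0,0.05],[0,0.02,0,0,0,0,0.05],[0,0,0,0,0,0,0.05],[0,0,0,0,0,0,0.05]],
])

```text
time_s: 10.35
tool_pos: [0.4541, -0.3574, 0.1678]
tool_rot: [-179.9, -0.0, 3.6]
force: [1.0, 1.2, -0.3]
grip_width: 0.0497
grasp_force: 0.0
```

```bash
python3 - <<'E'
from h import *
o=get_obs();print(o["time_s"],o["tool_pos"],o["force"],o["grip_width"])
c=read_camera("top")
for s in silhouettes("top","long_caul")[:1]:
    r=cv2.minAreaRect(np.argwhere(s["pixels"])[:,::-1].astype(np.float32))
    print(s["p"],s["extent"],onz(c,r[0],.066).round(4),np.round([onz(c,q,.066)[:2] for q in cv2.boxPoints(r)],4).tolist())
cv2.imwrite("pics/t5.png",cv2.resize(c["frame"][100:400,150:550,::-1],None,fx=2,fy=2))
E
```

```text
10.35 [ 0.45408841 -0.35741364  0.16780924] [ 0.99627454  1.20378195 -0.32371014] 0.04972771447943713
0.88 [425.5, 211.1, 462.6, 339.4] [ 0.5013 -0.1572  0.066 ] [[0.6021, -0.1352], [0.6052, -0.167], [0.4048, -0.1784], [0.4017, -0.1479]]
```

View pics/t5.png

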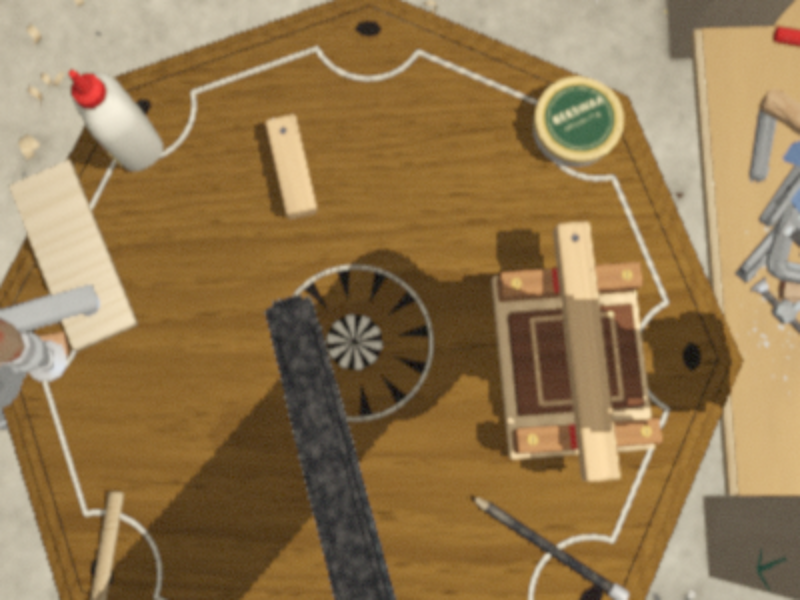

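The top view shows the caul across both rails, from (575,225) to (602,478), over the marks and overhanging equally. The bottle and short caul haven't moved, and the gripper is clear. The caul's measured centre is within about 2 mm of the seat.

```bash
python3 -c "
from cell import *
print(sign_off())"
```

```text
the job is handed in; nothing more can be done
None
```

The long caul lies square across both rails on the red marks, about 2 mm off centre by the top camera; it is released, the short caul and bottle look unmoved, and the job is handed in (no verdict was returned).

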